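Close up and lock the tea drawer

TASK

Close up the tea drawer: take the steel lid off the sloped stand and seat it level on the open round tin in the drawer without dropping it, then push the drawer fully shut and fold the red hasp down flat over its front. Then lock it by pressing the blue key and after it the white key, each fully down and let go again, never touching down the yellow one, and leave the jars standing and the other things on and beside the unit where they are.

Things in the scene. Friction and masses are not known exactly. Their poses are not given: they have to be found in the camera images.
- unit: White drawer unit fixed on the counter, 250 deep x 330 wide x 130 mm high. Origin: bottom centre of its front plane, on the counter; its x axis points into the unit (away from the robot), y to its left seen from the robot, z up. On its top stand the hasp and three keys.
- drawer (a joint): The shallow drawer: 0 = shut (front flush with the unit's front plane), positive = metres pulled out towards the robot along the unit's -x; starts about 0.16. Friction 1.5 N. No handle: push its front.
- drawer_front (a point): Middle of the upper edge of the drawer's outer front face, 114 mm above the counter. The plain wooden front is 300 wide, from 12 to 114 mm above the counter, 14 mm thick. Behind it the pegboard floor lies 21 mm above the counter, pegs 25 mm tall, side walls up to 57 mm.
- tin: Open round steel tin, 80 mm across outside, 74 mm inside, 50 mm high, standing loosely in one of three pegged bays of the drawer (98 mm apart, 64 mm behind the front face; the jars have the other two). Origin: centre of its underside, z up.
- lid: Round steel lid: plug 66 mm across and 8 mm deep (chamfered) below, disc 86 mm across and 5 mm thick above it, then a round olivewood knob 20 mm across and 22 mm tall. Origin: centre of the plug's underside; z along the knob. Starts on the stand, tipped 35 degrees, knob leaning to the stand's +x (about away from the robot). Seated: origin 42 mm above the tin's. About 70 g.
- lid_knob (a point): Centre of the knob's top face, 22 mm above the top of the lid's disc.
- stand: Plywood stand, 120 x 110 mm foot, with a 35 degree sloped board (low side to its own +x) and two 17 mm tall pins 31 mm either side of the middle line that hold the lid's lower edge. Origin: centre of its foot on the counter. Fixed. May be on either side of the drawer.
- latch (a joint): Red hasp hinged on the unit's top near its front edge: 0 = folded down flat (arm level towards the robot, lip in front of the drawer), positive rad = raised; starts 1.1-1.9 (beyond 1.57 it leans backwards). Stiff (0.1 N m), it stays where left. Limit 2.0.
- latch_hinge (a point): On the hasp's hinge axis (parallel to the unit's y), 140 mm above the counter, 45 mm behind the unit's front plane.
- latch_tip (a point): Near the free end of the hasp's arm, 72 mm from the hinge axis. The arm is 75 mm long, 24 wide, 6 thick (point at mid thickness); a 45 mm lip stands off it on the under side, 51 mm from the hinge.
- key_blue_top (a point): Centre of the blue key's top face.
- key_white_top (a point): Centre of the white key's top face.
- key_yellow_top (a point): Centre of the yellow key's top face.
- key_blue (a joint): Round spring key, 24 mm across, standing in a small housing on the unit's flat top; cobalt blue, to be pressed first. Joint: 0 up, +0.006 m fully down (about 4 N; it counts as pressed beyond 4 mm); springs back.
- key_white (a joint): Round spring key, 24 mm across, standing in a small housing on the unit's flat top; white, to be pressed second. Joint: 0 up, +0.006 m fully down (about 4 N; it counts as pressed beyond 4 mm); springs back.
- key_yellow (a joint): Round spring key, 24 mm across, standing in a small housing on the unit's flat top; yellow, not to be pressed. Joint: 0 up, +0.006 m fully down (about 4 N; it counts as pressed beyond 4 mm); springs back.
- jar_a: Closed cobalt-blue glass jar, 70 mm across, 73 mm high with its aluminium lid, standing in a pegged bay of the drawer. Origin: centre of its underside. Bystander: leave it standing.
- jar_b: Closed cobalt-blue glass jar, 70 mm across, 73 mm high with its aluminium lid, standing in a pegged bay of the drawer. Origin: centre of its underside. Bystander: leave it standing.
- mug: White mug, 76 mm across, 85 mm high, on the counter across the drawer from the stand. Origin: centre of its underside. Bystander.
- bottle: Green glass oil bottle, 56 mm across, 200 mm high, on the counter to the robot's left. Origin: centre of its underside. Bystander.
- canister: Terracotta canister, 70 mm across, 110 mm high, on the counter to the robot's right. Origin: centre of its underside. Bystander.
- salt: Small blue salt pot with wooden cap, 44 mm across, 55 mm high, standing on the unit's top behind the hasp. Origin: centre of its underside. Bystander.
Things that resemble listed ones, but are neither listed nor needed, are in the scene too. What is shaped like the tin but pink is not meant.

How it is judged:
By the outcome, as a careful person would: the job done as asked, in the order asked, and still so for the second after the job is handed in, with the robot touching nothing.
It also fails if it takes over 72 s, if anything falls off the work surface, if the arm or the gripper's body presses on something with over 40 N, if the wrist force passes 120 N, or if a joint passes its speed limit or range.

ROBOT

A 6-joint arm with a two-finger parallel gripper is mounted at the origin on the work surface. World frame = base frame: x ahead of the robot, y to its left, z up, the work surface at z = 0. Lengths are in mm, angles in rad, forces in N, time in s.
With the tool pointing down it reaches from about 275 to 1000 mm from the base axis. Payload 8.4 kg.
Tool frame: the origin (TCP) lies between the finger pads; the fingertips stand 17 mm ahead of it and the grasp point (between the pads) lies 2 mm behind it; z points along the fingers, y is the line along which they close (so a half turn about z gives the same grasp; the last joint's range is limited). The gripper opens to 85 mm and grips with 20 to 120 N. Pads are 22 mm wide; open, the fingers measure 114 mm over their backs; the gripper's body (76 mm by 85 mm) begins 54 mm behind the grasp point. The pads swing forward as they close: fully open they stand 13 mm farther back than shut.
Start: joints at [1.311, 0.353, 1.633, -0, 1.155, -0.002], TCP at [159.345, 604.349, 248.281] pointing down, gripper open.
Joint ranges: [-2.63, 2.63], [-0.92, 2.1], [0.06, 2.66], [-1.3, 4.44], [0, 2.69], [-3.02, 3.02]. Speed limits (rad/s): [2.22, 2.22, 2.79, 3.14, 3.14, 3.14].

INTERFACE

Orientations are given as [roll, pitch, yaw] about the fixed x, y, z axes, in that order (R = Rz(yaw) Ry(pitch) Rx(roll)).
In Python, from rig import sense, grab_frame, sign_off gives the robot as it stands. The module is installed in compiled form; this text tells all that it offers.
- The arm moves only by the tool send_rows, never from a script. Its argument "moves" is a list that holds one entry, the list of rows, each a list of 7 numbers: the shift along the world's x, y, z in m, then the turn, a rotation vector about the world's x, y, z in rad, then the opening, from -1 (shut) to 1 (fully open). In form: [[[dx, dy, dz, rx, ry, rz, jaw], ...]]. A call has 1 to 10 rows; each row shifts and turns the commanded pose from where the row before left it; what a row does not reach is not made up. A row lasts 1/10 s, in which the tool goes at most 50 mm and 8.59 degrees, less where a joint would pass 70% of its speed; a pose out of reach is approached as far as the arm can. A call with a gripper value outside its range is refused whole. The fingers move at their own pace and stop on an object; "grip_force" is the grip in N (left out, the last holds). Time passes only in rows, so rows that do not move let the fingers close. It gives the time, the measured TCP pose, the force, the opening and the grip force at its end, in the units of the state.
- sense(): the state, without advancing time (a new reading comes with each control period).
- grab_frame(name): name is "side" or "top" or "wrist"; returns a dict with "img" (384x512x3 uint8, red, green, blue), "mtx" (3x3 intrinsics, pixels), "rvec" (rotation vector, rad) and "tvec" (3), from world to camera coordinates, as OpenCV has them; the wrist camera has in their place "T_tool_cam" (4x4, takes a point from camera to tool coordinates, whose origin is the TCP and whose axes are the flange's). Camera axes: x right, y down, z forward; pixel columns grow to the right and rows downward; lengths in mm; the calibration is good to about 2 mm. A picture is of the moment at which its call begins: read the wrist's pose just before it. There is no depth.
- sign_off(): hands the job in; it is judged then, once.
The state is a dict: "clock": time; "qpos": joint angles; "qvel": joint speeds; "joint_efforts": joint torques, N m; "eef_pos": TCP position; "tcp_rot": TCP orientation; "contact_force": force on the tool from outside, world axes, zero at the start; "wrist_torque": the same for the moment, N m; "opening": opening from 0.0 (shut) to 1.0 (fully open); "grasp_force": force on a finger pad.
Only numpy, scipy, OpenCV 4.12 (cv2) and the standard library are available. Lean on these libraries where they do the work, as an engineer would, in place of code of your own. Each camera call takes 0.05 s, during which the arm holds its last target. There are 200 camera calls.

## Working session

There is one attempt and no reset: what is moved stays moved. The work goes in short steps, Python scripts to look and compute and a tool call to move; the robot and the scene stay as the last step left them, time stands still between calls to the robot, and variables do not carry over. Pictures are saved under pics/ and viewed, at most 10 in all, crops included, and the job is handed in when it is done.

Besides the shell and the picture viewer there is one more tool, called as name(argument=value, ...) on one line, values as JSON. send_rows: Moves the arm, as the interface text tells. Its arguments: {"type":"object","properties":{"moves":{"type":"array"},"grip_force":{"type":"number"}},"required":["moves"]}

```bash
mkdir -p pics; cat > h.py <<'E'
import numpy as np, cv2
from rig import sense, grab_frame, sign_off
def cam(f):
    R=cv2.Rodrigues(np.array(f['rvec'],float))[0]; t=np.array(f['tvec'],float).ravel()
    return np.array(f['mtx'],float),R,t
def ray(f,uv):
    K,R,t=cam(f); d=R.T@np.linalg.solve(K,[uv[0],uv[1],1.]); return -R.T@t,d/np.linalg.norm(d)
def onz(f,uv,z):
    o,d=ray(f,uv); return o+d*(z-o[2])/d[2]
def proj(f,p):
    K,R,t=cam(f); q=K@(R@np.array(p,float)+t); return q[:2]/q[2]
def tri(f1,a,f2,b):
    o1,d1=ray(f1,a);o2,d2=ray(f2,b)
    s=np.linalg.lstsq(np.c_[d1,-d2],o2-o1,rcond=None)[0]
    p,q=o1+s[0]*d1,o2+s[1]*d2
    return (p+q)/2,np.linalg.norm(p-q)
def save(f,n,crop=None,k=1):
    im=f['img'][:,:,::-1]
    if crop: x0,y0,x1,y1=crop; im=im[y0:y1,x0:x1]
    cv2.imwrite('pics/'+n,cv2.resize(im,None,fx=k,fy=k,interpolation=cv2.INTER_CUBIC))
E
python3 - <<'E'
from h import *
import pickle
s=sense();print(s)
F={n:grab_frame(n) for n in('side','top')}
pickle.dump(F,open('F0.pkl','wb'))
for n,f in F.items(): save(f,n+'0.png',k=1.5); print(n,f['mtx'],cam(f)[1],-cam(f)[1].T@cam(f)[2])
E
```

```text
{'clock': 0.0, 'qpos': array([ 1.31059143e+00,  3.53674561e-01,  1.63413389e+00, -1.01784936e-05,
        1.15521155e+00, -2.38156975e-03]), 'qvel': array([-2.07551754e-04, -7.79993009e-04, -1.11052071e-05, -4.25794995e-04,
        1.93311220e-03,  5.28987118e-04]), 'joint_efforts': array([ 8.87603983e-05, -6.05252910e+01, -3.42074561e+01,  9.60874763e-05,
        9.48467787e-03,  2.55193788e-05]), 'eef_pos': array([159.23437704, 603.90218499, 247.54527881]), 'tcp_rot': array([-3.14016529e+00,  5.90688724e-06,  2.88377345e+00]), 'contact_force': array([-0.37038607, -0.45601761, -0.03514061]), 'wrist_torque': array([-0.03591491, -0.03060125,  0.04996704]), 'grasp_force': 0.0, 'opening': 0.9967452737824705}
side [[400.88442732   0.         255.85477888]
 [  0.         400.88442732 192.06627028]
 [  0.           0.           1.        ]] [[ 0.9944456  -0.10390109  0.0168083 ]
 [-0.05551144 -0.65343358 -0.75494572]
 [ 0.08942279  0.74981939 -0.65557184]] [ 427.9145355  -936.78944325  920.74606523]
top [[437.37365846   0.         249.50824204]
 [  0.         437.37365846 194.64962511]
 [  0.           0.           1.        ]] [[-0.01674701 -0.99965841 -0.02006479]
 [-0.99228273  0.0190826  -0.12251875]
 [ 0.12285978  0.01785813 -0.99226335]] [ 400.12836167  -14.59686872 1515.3197695 ]
```

View pics/side0.png

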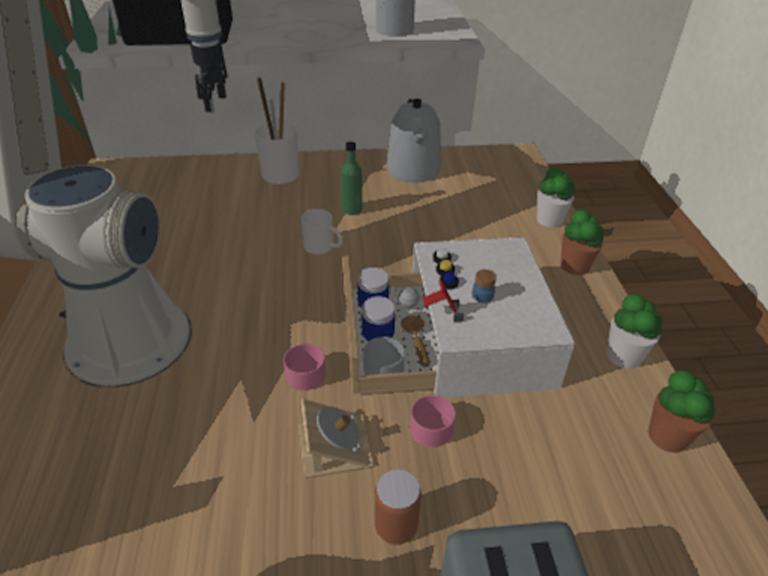

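View pics/top0.png

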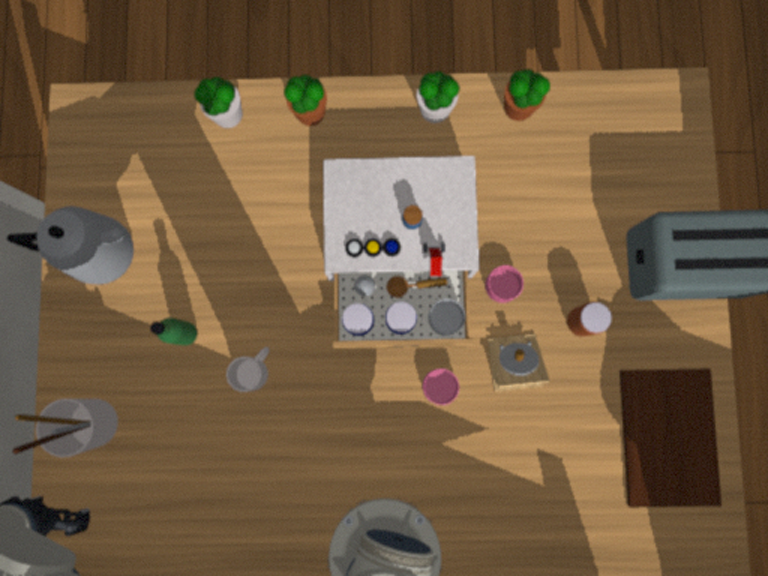

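The top view (1.5x pixels) shows:
- Unit at x 325–477, y 157–275.
- White, yellow and blue keys at (354,247), (373,247) and (391,247); red hasp at (436,262).
- Grey tin in the drawer at (446,318); pink lookalikes at (505,284) and (441,386). The grey steel one in the bay fits the description.
- Lid on the stand at (519,357).

I'll confirm these in one crop.

```bash
python3 - <<'E'
from h import *
import pickle
F=pickle.load(open('F0.pkl','rb'))
a=F['top']['img'][145:265,212:372,::-1]; b=F['side']['img'][155:325,190:390,::-1]
a=cv2.resize(a,(800,600),interpolation=cv2.INTER_CUBIC); cv2.imwrite('pics/tc.png',a)
b=cv2.resize(b,(706,600),interpolation=cv2.INTER_CUBIC); cv2.imwrite('pics/sc.png',b)
E
```

```text
(no output)
```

View pics/tc.png

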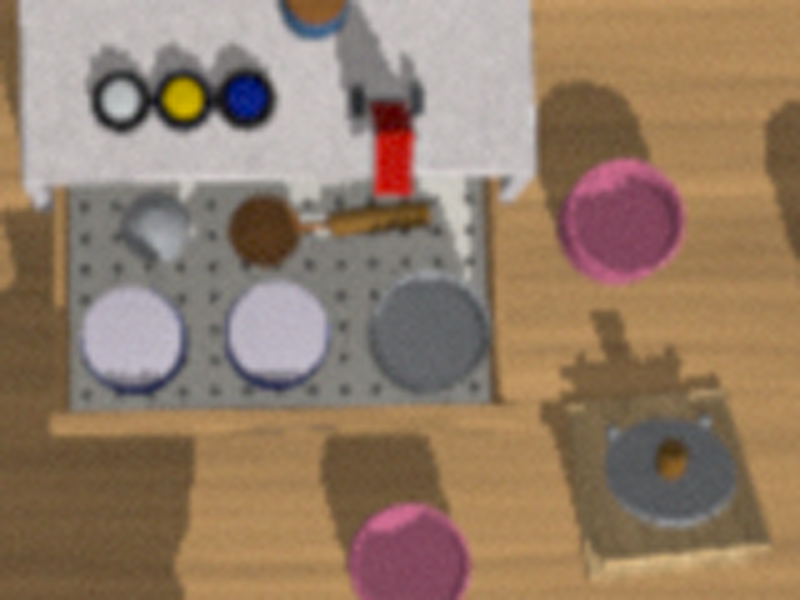

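View pics/sc.png

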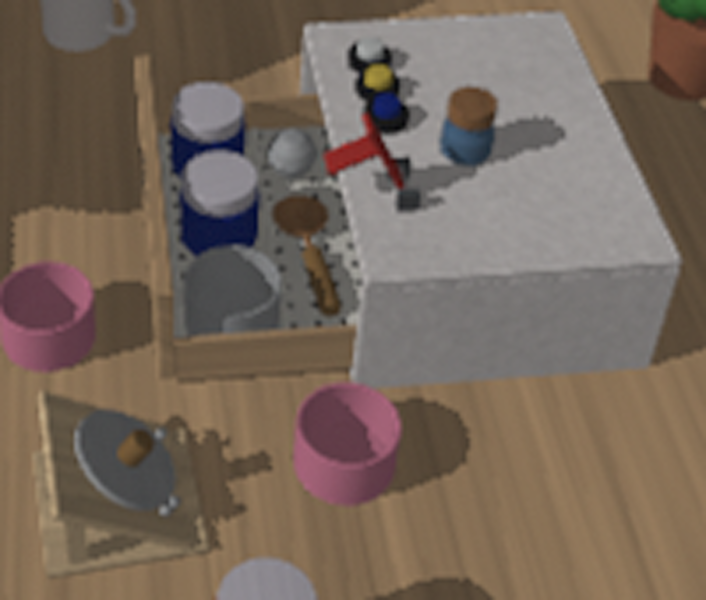

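The crops confirm it: grey tin at crop (430,332) in the right bay, pink ones at (622,220) and (410,560). Lid disc at (671,470) with its knob at (672,455), and pins at (614,433) and (706,423). Next I'll measure positions.

```bash
python3 - <<'E'
from h import *
import pickle
np.set_printoptions(precision=1,suppress=True)
F=pickle.load(open('F0.pkl','rb')); T,S=F['top'],F['side']
t=lambda x,y:(212+x/5-.4,145+y/5-.4); s=lambda x,y:(190+x/3.53-.36,155+y/3.53-.36)
def blob(f,lo,hi,box):
    x0,y0,x1,y1=map(int,box); h=cv2.cvtColor(f['img'],cv2.COLOR_RGB2HSV)[y0:y1,x0:x1]
    m=cv2.inRange(h,np.array(lo),np.array(hi)); n,l,st,c=cv2.connectedComponentsWithStats(m)
    i=1+np.argmax(st[1:,4]); ct=cv2.findContours((l==i).astype(np.uint8),0,cv2.CHAIN_APPROX_NONE)[0][0]
    return c[i]+[x0,y0],st[i,4],ct[:,0]+[x0,y0]
def box(c,r): return (c[0]-r,c[1]-r,c[0]+r,c[1]+r)
# tin & jars
print('tin rim z71',onz(T,t(430,332),71), 'left/right',onz(T,t(369,332),71),onz(T,t(490,332),71))
print('jars z94',onz(T,t(134,337),94),onz(T,t(278,332),94))
# keys
for n,a,b in(('w',(122,99),(370,48)),('y',(184,98),(378,76)),('b',(247,98),(388,106))):print(n,*tri(T,t(*a),S,s(*b)))
print('side: yellow',blob(S,(20,120,60),(35,255,255),box(s(378,76),12))[:2],'guess',s(378,76))
# edges: drawer front upper outer edge z114 ; unit front top edge z130
a,b=onz(T,t(50,434),114),onz(T,t(540,416),114)
print('drawer front',onz(T,t(50,432),114),onz(T,t(490,410),114))
print('unit front corners',onz(T,t(25,190),130),onz(T,t(535,182),130))
print('unit front side-view',tri(T,t(535,182),S,s(352,283)))
# lid
k1=blob(T,(5,110,50),(25,255,255),box(t(672,455),5)); k2=blob(S,(5,110,50),(25,255,255),box(s(135,447),7))
print('knob',k1[:2],k2[:2],tri(T,k1[0],S,k2[0]))
print('disc',tri(T,t(671,471),S,s(125,459)))
print('pins',tri(T,t(614,433),S,s(158,434)),tri(T,t(706,423),S,s(172,506)))
print('stand corner',onz(T,t(592,578),0),onz(T,t(770,548),0))
print('hasp', tri(T,t(394,195),S,s(368,120)),tri(T,t(390,105),S,s(402,187)))
r1=blob(T,(0,150,60),(6,255,255),box(t(393,150),12));print(r1[:2],r1[2].min(0),r1[2].max(0))
E
```

```text
tin rim z71 [ 521.5 -146.7   71. ] left/right [ 522.2 -106.4   71. ] [ 520.7 -186.2   71. ]
jars z94 [519.8  48.2  94. ] [521.3 -45.7  94. ]
w [667.1  51.4 147.8] 0.09251859388914517
y [667.2  11.9 147.1] 0.0625137338651165
b [667.6 -28.2 146.1] 2.086837706223907
side: yellow (array([296.5, 176.3]), np.int32(51)) guess (296.72215297450424, 176.1697450424929)
drawer front [458.2 101.9 114. ] [ 467.2 -179.4  114. ]
unit front corners [612.6 115.2 130. ] [ 611.3 -211.1  130. ]
unit front side-view (array([ 609.8, -211.3,  127.2]), np.float64(3.823491761726557))
knob (array([345.9, 236.4]), np.int32(31)) (array([227.8, 281.3]), np.int32(59)) (array([ 435.6, -303. ,   66.1]), np.float64(0.32493753526074665))
disc (array([ 427.9, -304.5,   54.7]), np.float64(0.46690637612866953))
pins (array([ 454.1, -271. ,   37.1]), np.float64(0.22787377998664565)) (array([ 460.1, -333.6,   33.4]), np.float64(0.6666213512198259))
stand corner [ 356.9 -258.5    0. ] [ 375.2 -380.5    0. ]
hasp (array([ 611.8, -117.2,  207.9]), np.float64(36.977830307106494)) (array([ 662.8, -119.6,  137.1]), np.float64(1.8756336216984841))
(array([290. , 175.1]), np.int32(115)) [287 166] [294 183]
```

send_rows(moves=[[[0.014, -0.045, 0.002, 0, 0, -0.138, 1], [0.014, -0.045, 0.002, 0, 0, -0.138, 1], [0.014, -0.045, 0.002, 0, 0, -0.138, 1], [0.014, -0.045, 0.002, 0, 0, -0.138, 1], [0.014, -0.045, 0.002, 0, 0, -0.138, 1], [0.014, -0.045, 0.002, 0, 0, -0.138, 1], [0.014, -0.045, 0.002, 0, 0, -0.138, 1], [0.014, -0.045, 0.002, 0, 0, -0.138, 1], [0.014, -0.045, 0.002, 0, 0, -0.138, 1], [0.014, -0.045, 0.002, 0, 0, -0.138, 1]]])

```text
clock: 1.1
eef_pos: [299.2, 152.6, 268.4]
tcp_rot: [3.141, -0.0, 1.499]
contact_force: [1.7, -0.4, -0.1]
opening: 0.998
grasp_force: 0.0
```

send_rows(moves=[[[0.014, -0.045, 0.002, 0, 0, -0.138, 0], [0.014, -0.045, 0.002, 0, 0, -0.138, 0], [0.014, -0.045, 0.002, 0, 0, -0.138, 0], [0.014, -0.045, 0.002, 0, 0, -0.138, 0], [0.014, -0.045, 0.002, 0, 0, -0.138, 0], [0.014, -0.045, 0.002, 0, 0, -0.138, 0], [0.014, -0.045, 0.002, 0, 0, -0.138, 0], [0.014, -0.045, 0.002, 0, 0, -0.138, 0], [0.014, -0.045, 0.002, 0, 0, -0.138, 0], [0.014, -0.045, 0.002, 0, 0, -0.138, 0]]])

```text
clock: 2.1
eef_pos: [439.3, -297.7, 288.1]
tcp_rot: [-3.141, 0.0, 0.118]
contact_force: [1.2, 0.4, -0.1]
opening: 0.498
grasp_force: 0.0
```

send_rows(moves=[[[0.007, 0, -0.03, -0.016, 0.121, 0, 0], [0.007, 0, -0.03, -0.016, 0.121, 0, 0], [0.007, 0, -0.03, -0.016, 0.121, 0, 0], [0.007, 0, -0.03, -0.016, 0.121, 0, 0], [0.007, 0, -0.03, -0.016, 0.121, 0, 0], [0, 0, 0, 0, 0, 0, 0]]])

```text
clock: 2.7
eef_pos: [472.6, -293.2, 128.7]
tcp_rot: [-3.137, 0.626, 0.13]
contact_force: [-0.3, 0.8, -1.0]
opening: 0.497
grasp_force: 0.0
```

```bash
python3 - <<'E'
from h import *
import pickle
s=sense();f=grab_frame('wrist');pickle.dump((s,f),open('W1.pkl','wb'));save(f,'w1.png',k=1.2);print(s['eef_pos'],s['tcp_rot'],f['T_tool_cam'],f['mtx'])
E
```

```text
[ 472.61568782 -293.20427943  128.65138287] [-3.13707464  0.6255782   0.12988004] [[ 5.50521598e-04 -9.49787975e-01 -3.12893750e-01  8.12286579e+01]
 [ 9.99999730e-01  3.70711245e-04  6.34158932e-04  4.99230931e-01]
 [-4.86323296e-04 -3.12894015e-01  9.49787923e-01 -1.25839245e+02]
 [ 0.00000000e+00  0.00000000e+00  0.00000000e+00  1.00000000e+00]] [[304.83923013   0.         251.43337023]
 [  0.         304.83923013 194.48629312]
 [  0.           0.           1.        ]]
```

View pics/w1.png

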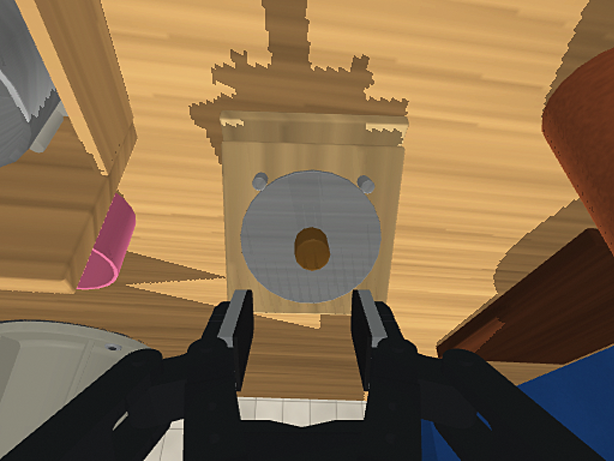

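```bash
cat >> h.py <<'E'
from scipy.spatial.transform import Rotation as Ro
def wray(s,f,uv):
    M=np.array(f['T_tool_cam']); K=np.array(f['mtx']); d=M[:3,:3]@np.linalg.solve(K,[uv[0],uv[1],1.]); return M[:3,3],d
def wz(s,f,uv,z):
    o,d=wray(s,f,uv); return o+d*(z-o[2])/d[2]
def tool2world(s,p): return np.array(s['eef_pos'])+Ro.from_euler('xyz',s['tcp_rot']).as_matrix()@p
E
python3 - <<'E'
from h import *
import pickle
np.set_printoptions(precision=1,suppress=True)
s,f=pickle.load(open('W1.pkl','rb'))
h=cv2.cvtColor(f['img'],cv2.COLOR_RGB2HSV)
m=cv2.inRange(h,np.array((0,0,60)),np.array((179,45,200)));m2=np.zeros_like(m);m2[135:256,190:325]=m[135:256,190:325]
n,l,st,c=cv2.connectedComponentsWithStats(m2);i=1+np.argmax(st[1:,4]);ct=cv2.findContours((l==i).astype(np.uint8),0,1)[0][0]
print(st[i]);hull=cv2.convexHull(ct);e=cv2.fitEllipse(hull);print(e)
for z in (75,80,85,90,95,100):
    P=np.array([wz(s,f,q,z) for q in hull[:,0]]);(cx,cy),r=cv2.minEnclosingCircle(P[:,:2].astype(np.float32));e2=cv2.fitEllipse(P[:,:2].astype(np.float32));print(z,e2,r,tool2world(s,np.array([*e2[0],z])))
k=cv2.inRange(h,np.array((8,120,60)),np.array((25,255,255)))[185:230,240:280];ys,xs=np.nonzero(k);print('knob',xs.min()+240,xs.max()+240,ys.min()+185,ys.max()+185)
print('pin tilt',[wz(s,f,(u/1.2,v/1.2),75) for u,v in((261,181),(366,185))],'board',[wz(s,f,(u/1.2,v/1.2),110) for u,v in((221,115),(407,120),(222,141),(404,143))])
E
```

```text
[ 200  142  118  111 9553]
((258.9645690917969, 191.23207092285156), (120.09429931640625, 122.6570053100586), 41.753204345703125)
75 ((14.554508209228516, 5.803444862365723), (83.53923034667969, 88.88667297363281), 96.24712371826172) 45.1909294128418 [ 441.5 -302.8   59.3]
80 ((12.894618034362793, 5.9354963302612305), (85.61898040771484, 91.09955596923828), 96.24713134765625) 46.31597900390625 [ 437.2 -303.4   56.2]
85 ((11.234728813171387, 6.067546844482422), (87.69873046875, 93.31243896484375), 96.24713897705078) 47.44103240966797 [ 433.  -304.1   53.1]
90 ((9.574840545654297, 6.199598789215088), (89.77848815917969, 95.52532196044922), 96.24712371826172) 48.566078186035156 [ 428.8 -304.8   50.1]
95 ((7.914952278137207, 6.331649303436279), (91.85823822021484, 97.73819732666016), 96.24713897705078) 49.69112777709961 [ 424.6 -305.4   47. ]
100 ((6.255064964294434, 6.463700294494629), (93.93799591064453, 99.95108032226562), 96.24712371826172) 50.81617736816406 [ 420.3 -306.1   43.9]
knob 246 274 189 225
pin tilt [array([ 45.5, -21.9,  75. ]), array([43.3, 36.2, 75. ])] board [array([ 80. , -48.9, 110. ]), array([ 77.1,  65.5, 110. ]), array([ 64.5, -49.3, 110. ]), array([ 63.3,  64.8, 110. ])]
```

Disc top centre comes out at about (429.5, -304, 54), consistent with the two fixed cameras, and the fingers are aligned with the lid axis. Moving in along that axis.

send_rows(moves=[[[-0.009, -0.008, -0.026, 0, -0.015, -0.03, 0], [-0.006, -0.0006, -0.008, 0, 0, 0, 0], [-0.006, -0.0006, -0.008, 0, 0, 0, 0], [-0.006, -0.0005, -0.008, 0, 0, 0, 0], [-0.0043, -0.0005, -0.008, 0, 0, 0, 0], [0, 0, 0, 0, 0, 0, 0]]])

```text
clock: 3.35
eef_pos: [442.2, -305.6, 80.2]
tcp_rot: [3.135, 0.596, 0.091]
contact_force: [-0.5, -0.1, -0.5]
opening: 0.495
grasp_force: 0.0
```

```bash
python3 - <<'E'
from h import *
s=sense();f=grab_frame('wrist');save(f,'w2.png',(130,120,390,315),3);print(s['eef_pos'],s['tcp_rot'],s['contact_force'])
E
```

```text
[ 442.16180811 -305.63883819   80.15252522] [3.13481387 0.59581781 0.09119908] [-0.50973941 -0.10707625 -0.5000568 ]
```

View pics/w2.png

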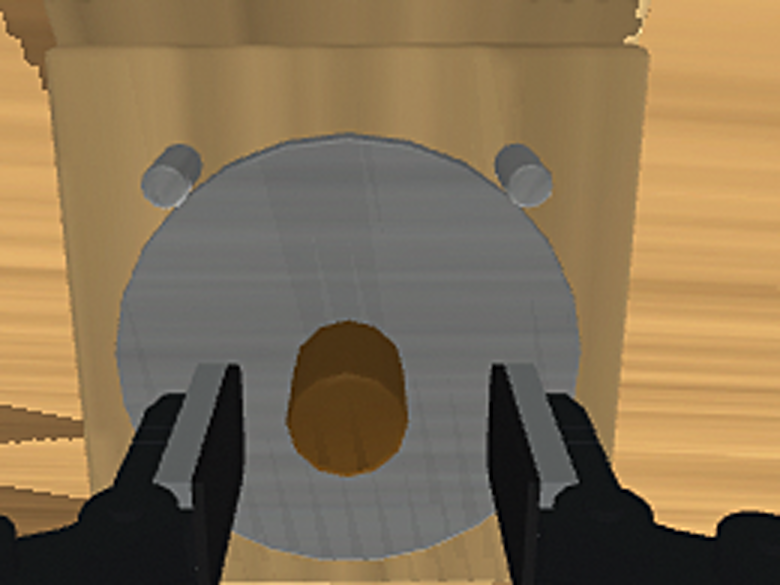

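The knob sits about 3 mm left of the finger midline and the disc is about 26 mm ahead of the TCP. Correcting, then closing.

send_rows(moves=[[[-0.0005, 0.0015, -0.0028, 0, 0.008, 0, 0], [-0.0005, 0.0015, -0.0028, 0, 0.007, 0, 0], [0, 0, 0, 0, 0, 0, 0]]])

```text
clock: 3.7
eef_pos: [442.1, -302.4, 74.2]
tcp_rot: [3.136, 0.611, 0.093]
contact_force: [-0.3, -0.1, -0.1]
opening: 0.499
grasp_force: 0.0
```

send_rows(moves=[[[0, 0, 0, 0, 0, 0, -1], [0, 0, 0, 0, 0, 0, -1], [0, 0, 0, 0, 0, 0, -1], [0, 0, 0, 0, 0, 0, -1], [0, 0, 0, 0, 0, 0, -1]]], grip_force=40)

```text
clock: 4.2
eef_pos: [442.2, -302.8, 74.8]
tcp_rot: [3.136, 0.61, 0.092]
contact_force: [1.2, 1.8, 1.3]
opening: 0.216
grasp_force: 39.1
```

send_rows(moves=[[[0.003, 0.0003, 0.004, 0, 0, 0, -1], [0.006, 0.0006, 0.0085, 0, 0, 0, -1], [0.008, 0.0008, 0.012, 0, 0, 0, -1], [0.008, 0.0008, 0.012, 0, 0, 0, -1], [0.004, 0, 0.015, 0, 0, 0, -1], [0, 0, 0.02, 0, 0, 0, -1], [0, 0, 0.02, 0, 0, 0, -1], [0, 0, 0.02, 0, 0, 0, -1], [0, 0, 0.01, 0, 0, 0, -1]]], grip_force=40)

```text
clock: 5.1
eef_pos: [471.9, -300.6, 198.8]
tcp_rot: [3.134, 0.608, 0.091]
contact_force: [-0.4, 0.6, -1.0]
opening: 0.216
grasp_force: 39.0
```

send_rows(moves=[[[0, 0, 0, 0.009, -0.1, 0, -1], [0, 0, 0, 0.009, -0.1, 0, -1], [0, 0, 0, 0.009, -0.1, 0, -1], [0, 0.005, 0, 0.009, -0.1, 0, -1], [0, 0.01, 0, 0.009, -0.1, 0, -1], [0.005, 0.015, 0, 0.009, -0.1, 0, -1], [0.01, 0.025, 0, 0, 0, -0.03, -1], [0.01, 0.03, 0, 0, 0, -0.03, -1], [0.01, 0.03, 0, 0, 0, -0.02, -1], [0.01, 0.03, 0, 0, 0, 0, -1]]])

```text
clock: 6.1
eef_pos: [516.2, -154.3, 196.7]
tcp_rot: [3.135, 0.008, 0.011]
contact_force: [0.3, -0.3, -0.4]
opening: 0.213
grasp_force: 39.1
```

send_rows(moves=[[[0.0045, 0.009, -0.02, 0, -0.008, 0, -1], [0, 0, -0.02, 0, 0, 0, -1], [0, 0, 0, 0, 0, 0, -1], [0, 0, 0, 0, 0, 0, -1]]])

```text
clock: 6.5
eef_pos: [520.4, -146.4, 156.5]
tcp_rot: [3.135, 0.001, 0.012]
contact_force: [-0.0, -0.2, -0.2]
opening: 0.216
grasp_force: 39.2
```

```bash
python3 - <<'E'
from h import *
import pickle
s=sense();F={n:grab_frame(n) for n in('wrist','side','top')};pickle.dump((s,F),open('W3.pkl','wb'));print(s['eef_pos'],s['tcp_rot'])
a=cv2.resize(F['wrist']['img'],(512,384));b=cv2.resize(F['side']['img'][145:265,210:310],(288,346),interpolation=cv2.INTER_CUBIC)
c=np.zeros((384,800,3),np.uint8);c[:,:512]=a;c[:346,512:]=b;cv2.imwrite('pics/w3.png',c[:,:,::-1])
E
```

```text
[ 520.42740285 -146.38203469  156.47921082] [3.13475297e+00 6.37069223e-04 1.17000328e-02]
```

View pics/w3.png

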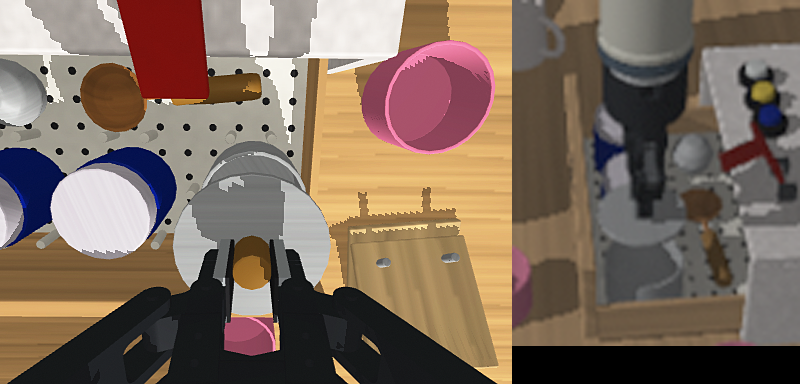

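The lid hangs level from the fingers, with the tin below and behind it (wrist image around (254,165)). I'll extract the rim arc for a finer offset.

```bash
python3 - <<'E'
from h import *
import pickle
s,F=pickle.load(open('W3.pkl','rb'));f=F['wrist']
g=cv2.cvtColor(f['img'],cv2.COLOR_RGB2GRAY)
for u in(235,253,270):print(u,g[132:200,u].tolist())
for v in(168,172):print(v,g[v,190:320].tolist())
save(f,'w3c.png',(180,125,330,200),5)
E
```

```text
235 [137, 126, 125, 125, 122, 118, 117, 139, 154, 162, 163, 165, 129, 92, 98, 100, 101, 100, 103, 100, 97, 95, 123, 128, 117, 112, 157, 117, 119, 119, 118, 117, 118, 117, 118, 118, 119, 120, 119, 119, 118, 121, 99, 90, 141, 195, 190, 188, 188, 189, 195, 107, 106, 109, 112, 110, 112, 112, 113, 115, 117, 117, 116, 115, 114, 115, 115, 115]
253 [160, 161, 159, 160, 160, 160, 160, 162, 169, 90, 99, 101, 103, 99, 99, 101, 101, 98, 97, 114, 137, 121, 116, 149, 113, 116, 116, 115, 114, 112, 113, 114, 116, 116, 116, 119, 117, 116, 116, 119, 100, 97, 116, 132, 114, 118, 117, 117, 116, 116, 116, 114, 111, 111, 110, 108, 112, 113, 115, 115, 117, 118, 116, 115, 116, 114, 115, 115]
270 [133, 133, 134, 180, 169, 164, 163, 161, 162, 160, 161, 164, 98, 95, 98, 98, 101, 100, 99, 99, 94, 86, 165, 189, 194, 210, 112, 113, 116, 116, 118, 117, 117, 118, 118, 119, 119, 119, 119, 117, 115, 114, 105, 94, 113, 128, 114, 115, 116, 116, 115, 115, 111, 112, 110, 109, 111, 114, 114, 115, 117, 118, 117, 114, 116, 115, 116, 117]
168 [157, 157, 156, 157, 156, 156, 157, 156, 158, 157, 158, 159, 158, 159, 159, 158, 15
[... 500 characters left out ...]
9, 89, 86, 116, 201, 191, 189, 189, 189, 190, 189, 185]
172 [162, 159, 156, 155, 155, 155, 155, 155, 155, 155, 154, 155, 154, 154, 155, 156, 158, 160, 138, 105, 189, 195, 204, 220, 170, 105, 115, 121, 123, 122, 120, 118, 118, 118, 122, 120, 119, 118, 117, 116, 119, 119, 121, 120, 119, 118, 119, 121, 119, 119, 119, 121, 121, 122, 122, 123, 112, 104, 106, 105, 100, 99, 100, 100, 106, 106, 112, 113, 118, 118, 115, 114, 116, 117, 117, 119, 119, 120, 117, 113, 115, 119, 119, 119, 117, 117, 116, 117, 117, 115, 114, 117, 118, 116, 116, 114, 112, 114, 120, 118, 113, 109, 200, 200, 193, 189, 185, 101, 164, 164, 167, 105, 89, 91, 95, 95, 96, 94, 88, 87, 87, 179, 197, 190, 190, 189, 190, 190, 191, 184]
```

View pics/w3c.png

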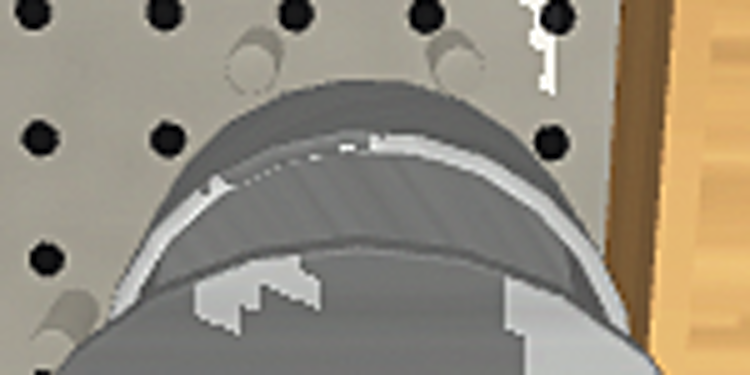

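send_rows(moves=[[[0.0035, -0.001, -0.02, 0, 0, 0, -1], [0, 0, -0.015, 0, 0, 0, -1], [0, 0, -0.006, 0, 0, 0, -1], [0, 0, -0.004, 0, 0, 0, -1], [0, 0, 0, 0, 0, 0, -1]]])

```text
clock: 7.15
eef_pos: [524.1, -147.5, 111.4]
tcp_rot: [3.135, -0.0, 0.011]
contact_force: [0.0, 0.4, -0.2]
opening: 0.216
grasp_force: 39.2
```

send_rows(moves=[[[0, 0, -0.0015, 0, 0, 0, -1], [0, 0, -0.0015, 0, 0, 0, -1], [0, 0, -0.0015, 0, 0, 0, -1], [0, 0, 0, 0, 0, 0, -1]]])

```text
clock: 7.55
eef_pos: [524.0, -147.3, 106.7]
tcp_rot: [3.135, -0.0, 0.012]
contact_force: [-0.9, 0.4, -1.1]
opening: 0.21
grasp_force: 39.2
```

send_rows(moves=[[[0, 0, -0.0015, 0, 0, 0, -1], [0, 0, -0.0015, 0, 0, 0, -1], [0, 0, 0, 0, 0, 0, -1]]])

```text
clock: 7.85
eef_pos: [523.9, -147.3, 103.4]
tcp_rot: [3.135, 0.0, 0.011]
contact_force: [0.0, 0.2, 0.1]
opening: 0.211
grasp_force: 39.2
```

send_rows(moves=[[[0, 0, -0.001, 0, 0, 0, -1], [0, 0, -0.001, 0, 0, 0, -1], [0, 0, 0, 0, 0, 0, -1]]])

```text
clock: 8.15
eef_pos: [524.0, -147.3, 101.5]
tcp_rot: [3.135, 0.0, 0.012]
contact_force: [-0.2, -0.1, -0.6]
opening: 0.221
grasp_force: 39.2
```

send_rows(moves=[[[0, 0, -0.001, 0, 0, 0, -1], [0, 0, -0.001, 0, 0, 0, -1], [0, 0, 0, 0, 0, 0, -1]]])

```text
clock: 8.45
eef_pos: [523.9, -147.3, 99.5]
tcp_rot: [3.135, 0.0, 0.012]
contact_force: [-0.1, 0.3, -0.5]
opening: 0.214
grasp_force: 39.2
```

send_rows(moves=[[[0, 0, -0.001, 0, 0, 0, -1], [0, 0, 0, 0, 0, 0, -1]]])

```text
clock: 8.65
eef_pos: [524.0, -147.3, 98.6]
tcp_rot: [3.135, 0.0, 0.012]
contact_force: [-0.3, 0.2, -0.2]
opening: 0.214
grasp_force: 39.2
```

```bash
python3 - <<'E'
from h import *
s=sense();f=grab_frame('wrist');save(f,'w4.png',(130,110,390,305),3);print(s['eef_pos'],s['contact_force'])
E
```

```text
[ 523.95585732 -147.34303928   98.55363809] [-0.33013137  0.17553561 -0.18574717]
```

View pics/w4.png

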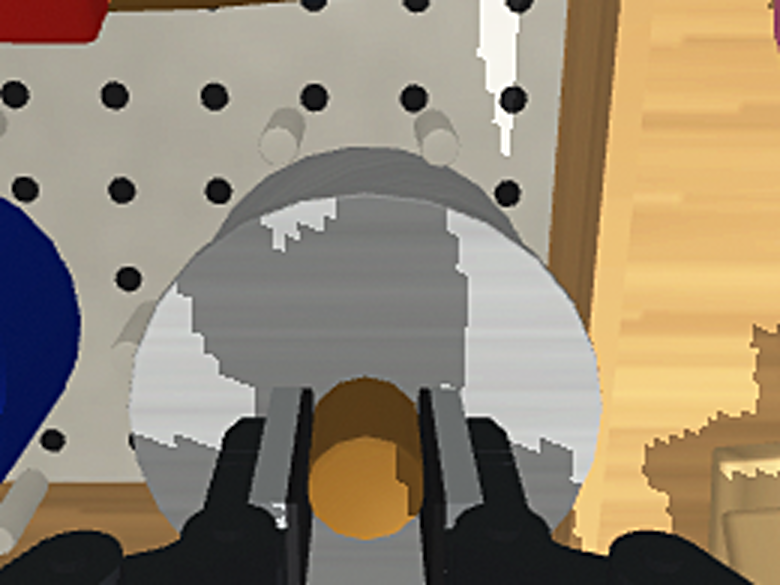

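The lid is centred over the tin (disc x 130–601, tin wall behind centred at about 366) with no contact yet. Continuing down.

send_rows(moves=[[[0, 0, -0.001, 0, 0, 0, -1], [0, 0, 0, 0, 0, 0, -1]]])

```text
clock: 8.9
eef_pos: [524.3, -147.4, 97.9]
tcp_rot: [3.134, -0.001, 0.012]
contact_force: [-0.1, -0.4, 1.7]
opening: 0.218
grasp_force: 39.5
```

send_rows(moves=[[[0, 0, -0.001, 0, 0, 0, -1], [0, 0, 0, 0, 0, 0, -1]]])

```text
clock: 9.1
eef_pos: [525.1, -147.4, 97.8]
tcp_rot: [3.134, -0.002, 0.011]
contact_force: [0.8, 1.1, 10.5]
opening: 0.213
grasp_force: 40.4
```

send_rows(moves=[[[0, 0, -0.001, 0, 0, 0, -1], [0, 0, 0, 0, 0, 0, -1]]])

```text
clock: 9.3
eef_pos: [526.1, -147.5, 97.8]
tcp_rot: [3.134, -0.004, 0.011]
contact_force: [0.3, 3.5, 18.2]
opening: 0.214
grasp_force: 41.1
```

send_rows(moves=[[[0, 0, 0.001, 0, 0, 0, -1], [0, 0, 0.001, 0, 0, 0, -1], [0, 0, 0, 0, 0, 0, -0.4], [0, 0, 0, 0, 0, 0, 0], [0, 0, 0, 0, 0, 0, 0], [0, 0, 0, 0, 0, 0, 0]]])

```text
clock: 9.9
eef_pos: [523.9, -147.3, 97.5]
tcp_rot: [3.135, 0.0, 0.011]
contact_force: [0.1, -0.2, -0.0]
opening: 0.499
grasp_force: 0.0
```

send_rows(moves=[[[0, 0, 0.005, 0, 0, 0, 0], [0, 0, 0.015, 0, 0, 0, 0], [0, 0, 0.03, 0, 0, 0, 0], [0, 0, 0.03, 0, 0, 0, 0], [0, 0, 0.03, 0, 0, 0, 0], [0, 0, 0, 0, 0, 0, 0]]])

```text
clock: 10.5
eef_pos: [526.3, -148.0, 212.1]
tcp_rot: [3.133, -0.007, 0.012]
contact_force: [0.7, 0.4, 0.6]
opening: 0.496
grasp_force: 0.0
```

```bash
python3 - <<'E'
from h import *
import pickle
s=sense();F={n:grab_frame(n) for n in('wrist','side','top')};pickle.dump((s,F),open('W5.pkl','wb'));print(s['eef_pos'],s['tcp_rot'])
a=F['wrist']['img'][60:330,100:400];b=cv2.resize(F['side']['img'][145:280,210:350],(420,405),interpolation=cv2.INTER_CUBIC)
a=cv2.resize(a,(380,342))
c=np.zeros((405,800,3),np.uint8);c[:342,:380]=a;c[:,380:]=b;cv2.imwrite('pics/w5.png',c[:,:,::-1])
E
```

```text
[ 526.33845244 -147.99987842  212.05137882] [ 3.13267786 -0.00686957  0.01152635]
```

View pics/w5.png

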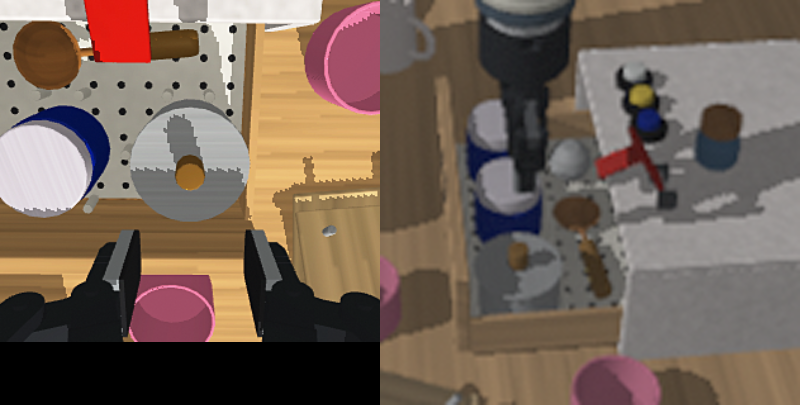

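Lid is seated flat and centred on the tin, gripper clear, jars upright. That was the last allowed picture, so I'll use numbers only from here. Next I'll tilt the tool with fingers shut and go in front of the drawer.

send_rows(moves=[[[-0.0315, 0.025, 0, 0, 0, 0, -1], [-0.0315, 0.025, 0, 0, 0, 0, -1], [-0.0315, 0.025, 0, 0, 0, 0, -1], [-0.0315, 0.025, 0, 0, 0, 0, -1], [0, 0, 0, 0, -0.125, 0, -1], [0, 0, 0, 0, -0.125, 0, -1], [0, 0, 0, 0, -0.125, 0, -1], [0, 0, 0, 0, -0.125, 0, -1], [0, 0, 0, 0, 0, 0, -1]]])

```text
clock: 11.55
eef_pos: [393.7, -46.8, 204.7]
tcp_rot: [3.13, -0.496, 0.011]
contact_force: [-0.8, 0.1, 0.2]
opening: 0.003
grasp_force: 0.0
```

send_rows(moves=[[[0, 0, -0.034, 0, 0, 0, -1], [0, 0, -0.034, 0, 0, 0, -1], [0, 0, -0.034, 0, 0, 0, -1], [0, 0, -0.034, 0, 0, 0, -1], [0, 0, 0, 0, 0, 0, -1]]])

```text
clock: 12.05
eef_pos: [403.9, -35.1, 132.5]
tcp_rot: [-3.117, -0.511, 0.014]
contact_force: [0.2, -0.8, -0.2]
opening: 0.002
grasp_force: 0.0
```

```bash
python3 -c "
from h import *
s=sense();print(s['qpos'].round(3),s['eef_pos'],s['tcp_rot'])"
```

```text
[-0.19   0.046  2.513  0.972  0.15   0.425] [403.86324799 -35.09080551 132.54279664] [-3.11652762 -0.51091153  0.01415552]
```

send_rows(moves=[[[0, 0, 0, 0, 0, 0, -1], [0, 0, 0, 0, 0, 0, -1]]])

```text
clock: 12.25
eef_pos: [403.8, -36.1, 134.0]
tcp_rot: [-3.121, -0.514, 0.017]
contact_force: [-0.8, -0.1, 0.3]
opening: 0.002
grasp_force: 0.0
```

send_rows(moves=[[[0, 0, 0, 0, 0.1, 0, -1], [0, 0, 0, 0, 0.1, 0, -1], [0, 0, 0, 0, 0.1, 0, -1], [0, 0, 0, 0, 0, 0, -1], [0, 0, 0, 0, 0, 0, -1]]])

```text
clock: 12.75
eef_pos: [407.4, -25.5, 134.9]
tcp_rot: [-3.087, -0.357, 0.02]
contact_force: [0.2, -0.4, -0.6]
opening: -0.004
grasp_force: 0.0
```

send_rows(moves=[[[0, -0.005, -0.012, 0, 0, 0, -1], [0, -0.005, -0.012, 0, 0, 0, -1], [0, 0, -0.012, 0, 0, 0, -1], [0, 0, -0.012, 0, 0, 0, -1], [0, 0, 0, 0, 0, 0, -1], [0, 0, 0, 0, 0, 0, -1]]])

```text
clock: 13.35
eef_pos: [406.0, -35.7, 86.3]
tcp_rot: [-3.086, -0.354, 0.018]
contact_force: [0.0, -0.4, 1.0]
opening: -0.001
grasp_force: 0.0
```

```bash
python3 -c "
from h import *
s=sense();print(s['qpos'].round(3),s['eef_pos'],s['tcp_rot'])"
```

```text
[-0.192  0.193  2.439  0.636  0.214  0.748] [406.02592651 -35.67353246  86.26457943] [-3.08628592 -0.35370887  0.01775545]
```

send_rows(moves=[[[0.01, -0.004, 0, -0.02, 0, 0, -1], [0.01, -0.004, 0, -0.02, 0, 0, -1], [0.006, -0.004, 0, -0.015, 0, 0, -1], [0.006, 0, 0, 0, 0, 0, -1], [0.006, 0, 0, 0, 0, 0, -1], [0.006, 0, 0, 0, 0, 0, -1], [0.006, 0, 0, 0, 0, 0, -1]]])

```text
clock: 14.05
eef_pos: [456.9, -47.6, 86.4]
tcp_rot: [3.139, -0.352, 0.038]
contact_force: [-1.9, 0.2, 1.4]
opening: -0.001
grasp_force: 0.9
```

send_rows(moves=[[[0.006, 0, 0, 0, 0, 0, -1], [0.006, 0, 0, 0, 0, 0, -1], [0.006, 0, 0, 0, 0, 0, -1], [0.006, 0, 0, 0, 0, 0, -1], [0.006, 0, 0, 0, 0, 0, -1], [0.006, 0, 0, 0, 0, 0, -1]]])

```text
clock: 14.65
eef_pos: [493.3, -47.7, 86.4]
tcp_rot: [3.138, -0.353, 0.039]
contact_force: [-1.3, 1.0, 1.6]
opening: -0.001
grasp_force: 0.9
```

send_rows(moves=[[[0.006, 0, 0, 0, 0, 0, -1], [0.006, 0, 0, 0, 0, 0, -1], [0.006, 0, 0, 0, 0, 0, -1], [0.006, 0, 0, 0, 0, 0, -1], [0.006, 0, 0, 0, 0, 0, -1], [0.006, 0, 0, 0, 0, 0, -1], [0.006, 0, 0, 0, 0, 0, -1], [0.006, 0, 0, 0, 0, 0, -1]]])

```text
clock: 15.45
eef_pos: [541.3, -47.7, 86.4]
tcp_rot: [3.138, -0.353, 0.039]
contact_force: [-1.2, 2.2, 1.4]
opening: -0.002
grasp_force: 0.9
```

send_rows(moves=[[[0.006, 0, 0, 0, 0, 0, -1], [0.006, 0, 0, 0, 0, 0, -1], [0.006, 0, 0, 0, 0, 0, -1], [0.006, 0, 0, 0, 0, 0, -1], [0.006, 0, 0, 0, 0, 0, -1], [0.006, 0, 0, 0, 0, 0, -1], [0.006, 0, 0, 0, 0, 0, -1]]])

```text
clock: 16.15
eef_pos: [583.3, -47.7, 86.4]
tcp_rot: [3.138, -0.353, 0.039]
contact_force: [-2.3, 1.3, -0.7]
opening: -0.001
grasp_force: 0.9
```

send_rows(moves=[[[0.003, 0, 0, 0, 0, 0, -1], [0.003, 0, 0, 0, 0, 0, -1], [0.003, 0, 0, 0, 0, 0, -1], [0.003, 0, 0, 0, 0, 0, -1]]])

```text
clock: 16.55
eef_pos: [595.0, -47.7, 86.5]
tcp_rot: [3.138, -0.353, 0.039]
contact_force: [-1.7, -0.6, 0.6]
opening: -0.001
grasp_force: 0.8
```

send_rows(moves=[[[0.003, 0, 0, 0, 0, 0, -1], [0.003, 0, 0, 0, 0, 0, -1]]])

```text
clock: 16.75
eef_pos: [601.1, -47.7, 86.5]
tcp_rot: [3.138, -0.353, 0.039]
contact_force: [-0.5, -1.2, -0.0]
opening: -0.0
grasp_force: 0.8
```

send_rows(moves=[[[0.002, 0, 0, 0, 0, 0, -1], [0.002, 0, 0, 0, 0, 0, -1]]])

```text
clock: 16.95
eef_pos: [603.3, -47.6, 85.8]
tcp_rot: [3.139, -0.349, 0.039]
contact_force: [-13.3, -3.2, 8.4]
opening: 0.0
grasp_force: 6.8
```

send_rows(moves=[[[0.002, 0, 0, 0, 0, 0, -1], [0.002, 0, 0, 0, 0, 0, -1]]])

```text
clock: 17.15
eef_pos: [603.7, -47.3, 84.4]
tcp_rot: [3.14, -0.342, 0.039]
contact_force: [-26.4, -2.7, 14.0]
opening: 0.003
grasp_force: 13.3
```

Drawer shut (stop felt at about 26 N). Retreat and measure the hasp.

send_rows(moves=[[[-0.008, 0, 0, 0, 0, 0, -1], [-0.02, 0, 0, 0, 0, 0, -1], [-0.03, -0.005, 0.02, 0, 0.05, 0, -1], [-0.01, -0.005, 0.035, 0, 0.1, 0, -1], [0, 0, 0.035, 0, 0.1, 0, -1], [0, 0, 0.035, 0, 0.1, -0.03, -1], [0, 0, 0.035, 0, 0, 0, -1], [0, 0, 0.035, 0, 0, 0, -1], [0, 0, 0, 0, 0, 0, -1]]])

```text
clock: 18.05
eef_pos: [543.9, -57.9, 286.5]
tcp_rot: [-3.134, -0.012, 0.006]
contact_force: [0.6, 0.4, -0.2]
opening: 0.001
grasp_force: 0.0
```

```bash
cat > m.py <<'E'
from h import *
np.set_printoptions(precision=1,suppress=True)
s=sense();print(s['eef_pos'],s['tcp_rot'])
F={n:grab_frame(n) for n in('top','side')};T,S=F['top'],F['side']
def mask(f,lo,hi,box):
    x0,y0,x1,y1=box;m=np.zeros(f['img'].shape[:2],np.uint8)
    m[y0:y1,x0:x1]=cv2.inRange(cv2.cvtColor(f['img'],cv2.COLOR_RGB2HSV),np.array(lo),np.array(hi))[y0:y1,x0:x1]
    n,l,st,c=cv2.connectedComponentsWithStats(m)
    if n<2: return None,[]
    i=1+np.argmax(st[1:,4]);p=np.argwhere(l==i)[:,::-1];return c[i],p
def ony(f,uv,y):
    o,d=ray(f,uv);return o+d*(y-o[1])/d[1]
for n,f,b in(('top',T,(270,140,310,200)),('side',S,(270,170,315,225))):
    c,p=mask(f,(0,150,40),(5,255,255),b)
    if len(p)==0: print('no red',n); continue
    h=cv2.convexHull(p.astype(np.int32))[:,0];q=cv2.approxPolyDP(h.reshape(-1,1,2),1.2,True)[:,0]
    print(n,len(p),c)
    for u in q: print('  ',u,ony(f,u,-118) if n=='side' else onz(f,u,140))
for nm,lo,hi,bT,bS in(('yellow',(22,150,80),(35,255,255),(235,150,275,180),(285,165,310,190)),('blue',(108,150,50),(130,255,255),(250,150,272,178),(290,172,312,200))):
    a,p=mask(T,lo,hi,bT);b,q=mask(S,lo,hi,bS)
    if len(p) and len(q): print(nm,len(p),len(q),*tri(T,a,S,b))
a,p=mask(T,(5,100,40),(20,255,255),(265,130,290,155));b,q=mask(S,(5,100,40),(20,255,255),(310,170,335,200))
if len(p) and len(q): print('salt',len(p),len(q),*tri(T,a,S,b))
E
python3 m.py
```

```text
[543.9 -57.9 286.5] [-3.1 -0.   0. ]
no red top
side 125 [291.9 197.7]
   [303 207] [ 662.4 -118.   138.2]
   [284 204] [ 606.4 -118.   154.3]
   [282 198] [ 599.2 -118.   177.6]
   [294 187] [ 630.1 -118.   215.5]
yellow 32 46 [668.5  17.3 142.8] 2.242588822080485
salt 118 124 [727.8 -71.8 176.6] 0.4402869566246033
```

send_rows(moves=[[[0.032, -0.0155, 0, 0, 0, 0, -1], [0.032, -0.0155, 0, 0, 0, 0, -1], [0.032, -0.0155, 0, 0, 0, 0, -1], [0.034, -0.0155, 0, 0, 0, 0, -1], [0, 0, -0.03, 0, 0, 0, -1], [0, 0, -0.03, 0, 0, 0, -1], [0, 0, -0.017, 0, 0, 0, -1], [0, 0, 0, 0, 0, 0, -1]]])

```text
clock: 18.95
eef_pos: [668.2, -119.2, 199.4]
tcp_rot: [-3.132, 0.005, 0.006]
contact_force: [0.0, -0.6, -0.1]
opening: 0.0
grasp_force: 0.0
```

send_rows(moves=[[[-0.009, 0, 0, 0, 0, 0, -1], [-0.009, 0, 0, 0, 0, 0, -1], [-0.009, 0, 0, 0, 0, 0, -1], [-0.004, 0, -0.003, 0, 0, 0, -1], [-0.004, 0, -0.003, 0, 0, 0, -1], [-0.004, 0, -0.003, 0, 0, 0, -1]]])

```text
clock: 19.55
eef_pos: [631.7, -119.8, 195.8]
tcp_rot: [-3.134, -0.004, 0.006]
contact_force: [1.4, -0.4, 0.5]
opening: 0.0
grasp_force: 0.8
```

send_rows(moves=[[[-0.003, 0, -0.005, 0, 0, 0, -1], [-0.003, 0, -0.005, 0, 0, 0, -1], [-0.002, 0, -0.005, 0, 0, 0, -1], [-0.002, 0, -0.005, 0, 0, 0, -1]]])

```text
clock: 19.95
eef_pos: [621.4, -119.7, 174.7]
tcp_rot: [-3.133, -0.002, 0.006]
contact_force: [-0.1, 0.1, 1.4]
opening: -0.003
grasp_force: 0.9
```

send_rows(moves=[[[-0.001, 0, -0.004, 0, 0, 0, -1], [0, 0, -0.003, 0, 0, 0, -1], [0, 0, -0.002, 0, 0, 0, -1], [0, 0, 0, 0, 0, 0, -1]]])

```text
clock: 20.35
eef_pos: [620.8, -119.6, 166.0]
tcp_rot: [-3.133, -0.003, 0.006]
contact_force: [-0.6, -0.4, 0.3]
opening: -0.004
grasp_force: 0.0
```

send_rows(moves=[[[-0.002, 0, -0.002, 0, 0, 0, -1], [-0.002, 0, -0.002, 0, 0, 0, -1], [0, 0, 0, 0, 0, 0, -1]]])

```text
clock: 20.65
eef_pos: [616.6, -119.7, 162.3]
tcp_rot: [-3.133, -0.003, 0.006]
contact_force: [0.7, 0.8, 0.4]
opening: -0.001
grasp_force: 0.1
```

send_rows(moves=[[[0, 0, -0.002, 0, 0, 0, -1], [0, 0, 0, 0, 0, 0, -1]]])

```text
clock: 20.85
eef_pos: [616.6, -119.7, 160.1]
tcp_rot: [-3.133, -0.002, 0.006]
contact_force: [-0.2, -0.9, 0.4]
opening: 0.003
grasp_force: 0.0
```

send_rows(moves=[[[0, 0, -0.0015, 0, 0, 0, -1], [0, 0, 0, 0, 0, 0, -1]]])

```text
clock: 21.05
eef_pos: [616.7, -119.7, 159.9]
tcp_rot: [-3.133, -0.003, 0.006]
contact_force: [-4.8, 0.8, 10.7]
opening: 0.002
grasp_force: 5.4
```

send_rows(moves=[[[0, 0, -0.0015, 0, 0, 0, -1], [0, 0, 0, 0, 0, 0, -1], [0, 0, 0.005, 0, 0, 0, -1], [0, 0, 0.025, 0, 0, 0, -1], [0, 0, 0.03, 0, 0, 0, -1], [0.017, 0.03, 0, 0, 0, 0, -1], [0.017, 0.03, 0, 0, 0, 0, -1], [0.017, 0.031, 0, 0, 0, 0, -1], [0, 0, 0, 0, 0, 0, -1]]])

```text
clock: 21.95
eef_pos: [669.5, -25.2, 217.3]
tcp_rot: [-3.132, -0.004, 0.009]
contact_force: [0.4, -1.1, -0.7]
opening: 0.001
grasp_force: 0.0
```

```bash
sed -i 's/(270,140,310,200)/(270,150,310,200)/' m.py; python3 m.py; python3 - <<'E'
from h import *
np.set_printoptions(precision=1,suppress=True)
s=sense();f=grab_frame('wrist');h=cv2.cvtColor(f['img'],cv2.COLOR_RGB2HSV)
for nm,lo,hi in(('yellow',(22,150,80),(35,255,255)),('blue',(108,150,50),(130,255,255)),('red',(0,150,50),(5,255,255))):
    n,l,st,c=cv2.connectedComponentsWithStats(cv2.inRange(h,np.array(lo),np.array(hi)))
    for i in range(1,n):
        if st[i,4]>80: print(nm,st[i],c[i],tool2world(s,wz(s,f,c[i],s['eef_pos'][2]-146)))
E
```

```text
[669.5 -25.2 217.3] [-3.1 -0.   0. ]
top 1 [293. 186.]
   [293 186] [ 595.4 -128.2  140. ]
side 157 [288.5 208.4]
   [301 209] [ 657.3 -118.   130.7]
   [285 220] [ 613.4 -118.    89.9]
   [278 210] [ 590.4 -118.   132.2]
   [278 206] [ 589.6 -118.   147.9]
   [300 204] [ 652.6 -118.   150.6]
yellow 55 45 [666.6  12.  146.9] 0.5241113362386758
blue 35 47 [664.4 -27.7 146.1] 4.770876908754081
yellow [177 198  36  36 980] [194.2 215.5] [668.8  11.7 146.3]
blue [235 199  35  36 951] [252.  216.1] [668.7 -28.4 146. ]
red [ 345  228   49   82 2658] [370.6 266.3] [ 629.7 -116.   145.2]
```

Hasp reads flat: its ends are level at z≈143 and the lip hangs down to z≈90. Blue key is at (668.5, -28.3). Pressing it.

send_rows(moves=[[[-0.001, -0.003, -0.02, 0, 0, 0, -1], [0, 0, -0.02, 0, 0, 0, -1], [0, 0, -0.009, 0, 0, 0, -1], [0, 0, 0, 0, 0, 0, -1]]])

```text
clock: 22.5
eef_pos: [665.7, -32.7, 167.3]
tcp_rot: [-3.133, -0.0, 0.005]
contact_force: [-0.8, -1.5, 0.7]
opening: 0.002
grasp_force: 0.9
```

send_rows(moves=[[[0, 0, -0.002, 0, 0, 0, -1], [0, 0, -0.002, 0, 0, 0, -1], [0, 0, 0, 0, 0, 0, -1]]])

```text
clock: 22.8
eef_pos: [667.3, -32.0, 165.2]
tcp_rot: [-3.134, -0.004, 0.006]
contact_force: [-0.0, -2.8, 2.9]
opening: 0.001
grasp_force: 1.4
```

send_rows(moves=[[[0, 0, -0.002, 0, 0, 0, -1], [0, 0, -0.002, 0, 0, 0, -1], [0, 0, 0, 0, 0, 0, -1]]])

```text
clock: 23.1
eef_pos: [667.5, -31.9, 162.8]
tcp_rot: [-3.134, -0.005, 0.006]
contact_force: [-5.3, -2.9, 17.6]
opening: -0.0
grasp_force: 8.9
```

send_rows(moves=[[[0, 0, 0.006, 0, 0, 0, -1], [0, 0, 0.01, 0, 0, 0, -1], [0, 0, 0.02, 0, 0, 0, -1], [0, 0, 0.01, 0, 0, 0, -1], [0, 0, 0, 0, 0, 0, -1], [0, 0, 0, 0, 0, 0, -1], [0, 0, 0, 0, 0, 0, -1]]])

```text
clock: 23.8
eef_pos: [666.3, -31.6, 205.4]
tcp_rot: [-3.133, -0.001, 0.006]
contact_force: [-0.5, -0.6, -0.9]
opening: -0.001
grasp_force: 0.0
```

```bash
cat > k.py <<'E'
from h import *
np.set_printoptions(precision=2,suppress=True)
s=sense();f=grab_frame('wrist');h=cv2.cvtColor(f['img'],cv2.COLOR_RGB2HSV)
print(s['eef_pos'],s['tcp_rot'],s['qpos'])
for nm,lo,hi in(('yellow',(22,150,80),(35,255,255)),('blue',(108,150,50),(130,255,255)),('red',(0,150,50),(5,255,255)),('dark',(0,0,0),(179,255,40)),('white',(0,0,120),(179,60,255))):
    n,l,st,c=cv2.connectedComponentsWithStats(cv2.inRange(h,np.array(lo),np.array(hi)))
    for i in range(1,n):
        if (nm in('dark','white') and 250<st[i,4]<4000) or (nm not in('dark','white') and st[i,4]>80):
            a,w=st[i,:2],st[i,2]; x,y=c[i]
            dia=[np.linalg.norm(wz(s,f,(a[0],y),s['eef_pos'][2]-z)-wz(s,f,(a[0]+w,y),s['eef_pos'][2]-z)) for z in(142,150)]
            print(nm,st[i],tool2world(s,wz(s,f,c[i],s['eef_pos'][2]-147)),dia)
E
python3 k.py
```

```text
[666.29 -31.59 205.42] [-3.13 -0.    0.01] [-0.05  0.46  1.58  0.01  1.11  1.51]
yellow [ 167  201   38   39 1103] [669.29  11.42 147.37] [np.float64(25.492077827986897), np.float64(24.412340628494423)]
blue [ 229  202   36   38 1063] [669.11 -28.4  147.03] [np.float64(24.167159605868996), np.float64(23.143540369783)]
red [ 345  233   52   84 2737] [ 632.4  -115.61  146.24] [np.float64(36.952131410944574), np.float64(35.38699454159423)]
dark [341 205  22  34 305] [672.04 -94.26 146.48] [np.float64(14.710839407220773), np.float64(14.08775012234899)]
dark [396 205  25  34 290] [ 673.1  -131.58  146.16] [np.float64(16.695482081138866), np.float64(15.988331679821833)]
white [105 207  41  32 901] [667.38  52.34 147.71] [np.float64(27.575436512079325), np.float64(26.407457001140944)]
```

send_rows(moves=[[[0.0025, 0.003, -0.02, 0, 0, 0, -1], [0, 0, -0.015, 0, 0, 0, -1], [0, 0, 0, 0, 0, 0, -1], [0, 0, -0.002, 0, 0, 0, -1], [0, 0, 0, 0, 0, 0, -1]]])

```text
clock: 24.35
eef_pos: [669.3, -28.8, 169.6]
tcp_rot: [-3.133, -0.003, 0.006]
contact_force: [0.1, -0.4, 0.1]
opening: 0.006
grasp_force: 0.0
```

send_rows(moves=[[[0, 0, -0.002, 0, 0, 0, -1], [0, 0, 0, 0, 0, 0, -1]]])

```text
clock: 24.55
eef_pos: [669.7, -28.8, 167.9]
tcp_rot: [-3.133, -0.004, 0.006]
contact_force: [-0.7, -0.4, 2.1]
opening: -0.003
grasp_force: 0.8
```

send_rows(moves=[[[0, 0, -0.0015, 0, 0, 0, -1], [0, 0, 0, 0, 0, 0, -1]]])

```text
clock: 24.75
eef_pos: [669.7, -28.8, 166.2]
tcp_rot: [-3.133, -0.004, 0.006]
contact_force: [0.8, -0.0, 2.7]
opening: -0.006
grasp_force: 1.2
```

send_rows(moves=[[[0, 0, -0.0015, 0, 0, 0, -1], [0, 0, 0, 0, 0, 0, -1]]])

```text
clock: 24.95
eef_pos: [669.7, -28.8, 164.6]
tcp_rot: [-3.133, -0.004, 0.006]
contact_force: [1.5, -0.8, 2.8]
opening: 0.002
grasp_force: 1.6
```

send_rows(moves=[[[0, 0, -0.0015, 0, 0, 0, -1], [0, 0, 0, 0, 0, 0, -1]]])

```text
clock: 25.15
eef_pos: [669.7, -28.8, 163.1]
tcp_rot: [-3.133, -0.004, 0.006]
contact_force: [1.3, -0.8, 3.8]
opening: 0.0
grasp_force: 1.9
```

send_rows(moves=[[[0, 0, -0.001, 0, 0, 0, -1], [0, 0, 0, 0, 0, 0, -1]]])

```text
clock: 25.35
eef_pos: [669.8, -28.8, 163.0]
tcp_rot: [-3.133, -0.004, 0.006]
contact_force: [-1.6, -1.0, 10.3]
opening: -0.002
grasp_force: 5.2
```

Blue bottomed at TCP z 163. Release, cross well above yellow, and move to white at (669, 51.5).

send_rows(moves=[[[0, 0, 0.006, 0, 0, 0, -1], [0, 0, 0.01, 0, 0, 0, -1], [0, 0, 0.025, 0, 0, 0, -1], [0, 0, 0.01, 0, 0, 0, -1], [0, 0.02, 0, 0, 0, 0, -1], [0, 0.02, 0, 0, 0, 0, -1], [0, 0.02, 0, 0, 0, 0, -1], [0, 0.02, 0, 0, 0, 0, -1], [0, 0, 0, 0, 0, 0, -1], [0, 0, 0, 0, 0, 0, -1]]])

```text
clock: 26.35
eef_pos: [669.1, 52.6, 212.4]
tcp_rot: [-3.134, -0.002, 0.008]
contact_force: [0.3, -0.1, -0.5]
opening: 0.0
grasp_force: 0.0
```

```bash
python3 k.py
```

```text
[669.06  52.56 212.39] [-3.13 -0.    0.01] [0.07 0.46 1.56 0.01 1.12 1.63]
yellow [ 294  203   37   37 1011] [668.98  11.7  146.67] [np.float64(25.769181445981186), np.float64(24.71658170313914)]
blue [ 352  204   39   37 1061] [668.91 -28.44 146.35] [np.float64(27.179522709625097), np.float64(26.069314429447736)]
red [ 445  233   67   83 3092] [ 628.56 -112.8   145.59] [np.float64(49.59118843787588), np.float64(47.56552563960798)]
dark [452 207  32  33 534] [670.44 -91.15 145.85] [np.float64(22.267546111765125), np.float64(21.357978481140137)]
white [ 404    0   49   65 1270] [787.16 -45.78 146.46] [np.float64(28.05320234598278), np.float64(26.90730667067087)]
white [236 208  35  31 797] [667.21  51.61 146.99] [np.float64(24.42909418601385), np.float64(23.431233298893094)]
```

send_rows(moves=[[[0, -0.001, -0.02, 0, 0, 0, -1], [0, 0, -0.015, 0, 0, 0, -1], [0, 0, -0.006, 0, 0, 0, -1], [0, 0, -0.002, 0, 0, 0, -1], [0, 0, 0, 0, 0, 0, -1]]])

```text
clock: 26.9
eef_pos: [669.4, 50.1, 169.8]
tcp_rot: [-3.133, -0.003, 0.006]
contact_force: [-0.8, -0.3, 0.5]
opening: 0.003
grasp_force: 0.0
```

send_rows(moves=[[[0, 0, -0.002, 0, 0, 0, -1], [0, 0, -0.0015, 0, 0, 0, -1], [0, 0, 0, 0, 0, 0, -1]]])

```text
clock: 27.2
eef_pos: [669.9, 50.3, 166.9]
tcp_rot: [-3.133, -0.004, 0.006]
contact_force: [1.1, -0.8, 1.9]
opening: 0.002
grasp_force: 1.0
```

send_rows(moves=[[[0, 0, -0.0015, 0, 0, 0, -1], [0, 0, 0, 0, 0, 0, -1]]])

```text
clock: 27.4
eef_pos: [669.8, 50.3, 165.2]
tcp_rot: [-3.133, -0.004, 0.006]
contact_force: [1.8, -0.5, 2.2]
opening: -0.002
grasp_force: 1.4
```

send_rows(moves=[[[0, 0, -0.0015, 0, 0, 0, -1], [0, 0, -0.001, 0, 0, 0, -1], [0, 0, 0, 0, 0, 0, -1]]])

```text
clock: 27.7
eef_pos: [669.8, 50.3, 163.1]
tcp_rot: [-3.133, -0.004, 0.006]
contact_force: [1.0, -0.9, 6.7]
opening: 0.001
grasp_force: 3.2
```

send_rows(moves=[[[0, 0, -0.001, 0, 0, 0, -1], [0, 0, 0, 0, 0, 0, -1]]])

```text
clock: 27.9
eef_pos: [669.9, 50.3, 162.9]
tcp_rot: [-3.133, -0.004, 0.006]
contact_force: [-3.2, -1.5, 13.9]
opening: -0.001
grasp_force: 6.5
```

White bottomed too. Lift clear, then do a final numeric check.

send_rows(moves=[[[0, 0, 0.006, 0, 0, 0, -1], [0, 0, 0.01, 0, 0, 0, -1], [0, 0, 0.03, 0, 0, 0, -1], [0, 0, 0.03, 0, 0, 0, -1], [-0.04, 0.02, 0.03, 0, 0, 0, -1], [-0.04, 0.02, 0.03, 0, 0, 0, -1], [-0.04, 0.02, 0.02, 0, 0, 0, -1], [0, 0, 0, 0, 0, 0, -1], [0, 0, 0, 0, 0, 0, -1]]])

```text
clock: 28.8
eef_pos: [554.5, 107.9, 314.0]
tcp_rot: [-3.133, -0.004, 0.008]
contact_force: [0.1, -0.3, -0.3]
opening: 0.004
grasp_force: 0.0
```

```bash
python3 m.py; python3 - <<'E'
from h import *
np.set_printoptions(precision=1,suppress=True)
S=grab_frame('side')
# drawer front: wood strip in front of unit, seen from above in side view at right part: sample column of projections at z=114
for y in(-150,-180):
    print(y,[(x,S['img'][int(round(v)),int(round(u))].tolist()) for x in range(560,640,8) for u,v in[proj(S,(x,y,100))]])
E
```

```text
[554.5 107.9 314. ] [-3.1 -0.   0. ]
top 138 [289.2 177.4]
   [290 188] [ 589.2 -118.5  140. ]
   [287 188] [ 589.4 -109.   140. ]
   [286 168] [ 653.8 -107.6  140. ]
   [288 167] [ 656.9 -114.1  140. ]
   [292 168] [ 653.4 -126.7  140. ]
   [293 186] [ 595.4 -128.2  140. ]
side 157 [288.5 208.5]
   [301 209] [ 657.3 -118.   130.7]
   [285 220] [ 613.4 -118.    89.9]
   [278 210] [ 590.4 -118.   132.2]
   [278 206] [ 589.6 -118.   147.9]
   [300 204] [ 652.6 -118.   150.6]
yellow 55 45 [666.6  12.  146.9] 0.5241113362386758
blue 61 47 [667.  -27.5 146.2] 0.18807772794194202
salt 118 118 [728.1 -71.8 176.1] 0.2513715247294839
-150 [(560, [124, 103, 78]), (568, [129, 106, 80]), (576, [132, 108, 83]), (584, [139, 114, 87]), (592, [132, 109, 81]), (600, [137, 125, 113]), (608, [139, 114, 87]), (616, [139, 115, 88]), (624, [168, 162, 159]), (632, [147, 143, 142])]
-180 [(560, [128, 106, 81]), (568, [131, 108, 82]), (576, [131, 108, 81]), (584, [140, 115, 87]), (592, [134, 111, 84]), (600, [138, 123, 110]), (608, [138, 114, 86]), (616, [138, 113, 86]), (624, [145, 133, 122]), (632, [146, 142, 142])]
```

Everything checks out: hasp flat, drawer against its stop, keys back up, salt unmoved. Handing in.

```bash
python3 -c "
from rig import sign_off
print(sign_off())"
```

```text
the job is handed in; nothing more can be done
None
```

The job is handed in at 28.8 s: lid on the tin, drawer pushed to its stop, hasp down flat, then blue (pressed twice, the first time off-centre) and white pressed and released with yellow untouched; after the drawer shut I checked by numbers only, so the lid and jars inside were not seen again.

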